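Set a screen-frame bar against the flip stop

ROBOT

A 7-joint arm with a two-finger parallel gripper is mounted at the origin on the work surface. World frame = base frame: x ahead of the robot, y to its left, z up, the work surface at z = 0. Lengths are in m, angles in rad, forces in N, time in s.
With the tool pointing down it reaches from about 0.425 to 1.025 m from the base axis. Payload 9.4 kg.
Tool frame: the origin (TCP) lies midway between the tips of the shut fingers; the grasp point (between the pads) lies 19 mm behind it (arm.grip_depth is the distance from the TCP to the grasp point, in m); z points along the fingers, x is the direction in which the jaws open and shut, and the axes are right-handed (so a half turn about z gives the same grasp; the last joint's range is limited). The gripper opens to 85 mm and grips with 20 to 120 N. Pads are 22 mm wide; open, the fingers measure 114 mm over their backs; the gripper's body (76 mm by 85 mm) begins 54 mm behind the grasp point. The pads swing forward as they close: fully open they stand 13 mm farther back than shut.
Start: joints at [1.085, 0.599, -0.003, 1.599, 0.002, 0.943, -0.08], TCP at [0.288, -0.665, 0.231] pointing down, gripper open.
Joint ranges: [-2.57, 2.57], [-0.35, 1.97], [-1.29, 1.29], [0.11, 2.56], [-1.05, 4.19], [0.11, 1.86], [-2.63, 2.63]. Speed limits (rad/s): [2.22, 2.22, 3.01, 3.01, 3.14, 3.14, 3.14].

INTERFACE

Orientations are given as a unit quaternion [x, y, z, w].
In Python, from plant import monitor, eyes, close_job, arm gives the robot as it stands.
- The arm moves only by the tool play_rows, never from a script. Its argument "rows" is a list that holds one entry, the list of rows, each a list of 7 numbers: the finger opening in mm, from 0 to 85.4, then the shift along the tool's x, y, z in mm, then the turn, a rotation vector about the tool's x, y, z in rad. A call has 1 to 8 rows; each row shifts and turns the commanded pose from where the row before left it, along the tool's axes as they then stand; what a row does not reach is not made up. A row lasts 1/12 s, in which the tool goes at most 41.7 mm and 7.16 degrees, less where a joint would pass 70% of its speed; a pose out of reach is approached as far as the arm can. A call with a gripper value outside its range is refused whole. The fingers move at their own pace and stop on an object; "squeeze" is the grip in N (left out, the last holds). Time passes only in rows, so rows that do not move let the fingers close. It gives the time, the measured TCP pose, the force and the opening at its end, in the units of the state.
- monitor.state(): the state, without advancing time (a new reading comes with each control period).
- eyes.camera(name): name is "scene" or "side" or "wrist"; returns the picture (420x560x3 uint8, blue, green, red); there is no depth.
- eyes.calibration(name): a dict with "fov_y" (degrees; the focal length in pixels is half the picture's height over the tangent of half this angle, whatever the lens; pixels are square), "cx", "cy" (the principal point, pixels), "D" ([k1, k2, p1, p2, k3] as OpenCV has them; the pictures are not rectified), "T" (4x4, takes a point from camera to world coordinates); the wrist camera has in their place "mount" (4x4, takes a point from camera to tool coordinates, whose origin is the TCP and whose axes are the tool frame's). Camera axes: x right, y up, looking along -z (the intrinsics and any distortion apply to the point x, -y, -z); pixel columns grow to the right and rows downward; lengths in m; the calibration is good to about 2 mm. A picture is of the moment at which its call begins: read the wrist's pose just before it. calibration takes no time and is no camera call.
- close_job(): hands the job in, once; it reports no verdict.
The state is a dict: "clock": time; "joint_pos": joint angles; "qvel": joint speeds; "tau": joint torques, N m; "eef_pos": TCP position; "orientation": TCP orientation; "wrist_force": force on the tool from outside, world axes, zero at the start; "moment": the same for the moment, N m; "finger_gap": finger opening in m.
Only numpy, scipy, OpenCV 4.12 (cv2) and the standard library are available. Lean on these libraries where they do the work, as an engineer would, in place of code of your own. Each camera call takes 0.05 s, during which the arm holds its last target. There are 200 camera calls.

TASK

First flip the raised stop flag on the fence all the way down across the path, then slide the aluminium frame bar snug along the fence and press it firmly home on the stop, so that the stop's small spring plunger is pushed in flush. The stop is only friction-clamped to the rail: push gently enough that it does not shift from its setting, and leave the jar, squeegee and tape roll alone.

Things in the scene. Friction and masses are not known exactly. Their poses are not given: they have to be found in the camera images.
- fence: fixed fence: plywood bed 560 long (its y) x 200 wide (x from -145 to 55) x 12 thick, and an aluminium rail 30 wide along all of it. Origin on the table under the rail's face, half way along; the face looks to -x (the robot) and is the plane x = 0 of this frame; the rail's top is 32 above the table. y runs along the rail towards the stop. Placed and turned differently each time
- carriage: dark steel stop clamp on the rail, 44 long (y), x from 8 to 54, set at various places along it. Axes as the fence's; origin at the rail top's front edge (32 above the table), mid-length. Held by friction only: about 12 N along the rail on the stop shifts it. Carries the flag's hinge: axis along y, at x = 30, z = 26 in this frame (58 above the table)
- flag (a joint): hinge angle of the steel stop flag, rad: 0 = standing straight up, negative = leaning back away from the robot, grows as it comes forward and down to its end stop at 1.571 = lying level across the bar's path (arm's top 65, foot's lower end 16 above the table, foot in front of the rail). Stiff hinge, about 0.14 N m: it stays where it is left
- flag_tip (a point): free end of the flag's arm, on its middle line, 85 from the hinge axis. The arm is 14 thick and 24 wide (y); a foot 30 wide and 20 thick (y) stands out 42 from the arm's middle line on its robot side (its lower side when down), centred 46 from the hinge
- plunger (a joint): spring plunger, m: 0 = standing out 6 mm, 0.006 = flush (under 1 N, too weak to push the bar back). A pin 10 across in the brass screw, 22 across, that points to -y from the flag's foot; when down, at fence x = -16, 33 above the table. The screw's hard face lies 14 to 59 before the carriage's origin (towards -y), set by hand, not measured: it must be felt
- bar: loose aluminium frame bar, 180 long (its y) x 30 wide x 40 high, about 0.4 kg, lying on the bed (underside 12 above the table, top at 52), clear of the rail and short of the stop. Origin at the middle of its underside. Sliding it takes 1.5 to 4 N
- ink_jar: closed jar 70 across, 85 high (bystander). Origin: middle of its underside
- squeegee: wooden squeegee 140 long (its y), 22 thick, 75 high, standing on its handle edge, rubber up (bystander). Origin: middle of its underside
- tape_roll: tape ring 100 across, 25 high (bystander). Origin: middle of its underside
Not all that is in view belongs to the job. What is meant by the bar is not orange or red, and is the larger of those in its own colour.

How it is judged:
By the outcome, as a careful person would: the job done as asked, in the order asked, and still so for the second after the job is handed in, with the robot touching nothing.
It also fails if it takes over 72 s, if anything falls off the work surface, if the arm or the gripper's body presses on something with over 40 N, if the wrist force passes 120 N, or if a joint passes its speed limit or range.

## Working session

There is one attempt and no reset: what is moved stays moved. The work goes in short steps, Python scripts to look and compute and a tool call to move; the robot and the scene stay as the last step left them, time stands still between calls to the robot, and variables do not carry over. Pictures are saved under pics/ and viewed, about 8 in all and at most 12, crops included, and the job is handed in when it is done.

Besides the shell and the picture viewer there is one more tool, called as name(argument=value, ...) on one line, values as JSON. play_rows: Moves the arm, as the interface text tells. Its arguments: {"type":"object","properties":{"rows":{"type":"array"},"squeeze":{"type":"number"}},"required":["rows"]}

```bash
mkdir -p pics; ls
python3 - <<'E'
from plant import monitor, eyes, arm
import cv2,numpy as np
s=monitor.state(); print(s)
for n in ("scene","side","wrist"):
    im=eyes.camera(n); cv2.imwrite(f"pics/{n}0.png",im)
    print(n,eyes.calibration(n))
E
```

```text
pics
{'clock': 0.0, 'joint_pos': array([ 1.08526534,  0.60014677, -0.00255182,  1.60014964,  0.00180654,
        0.94289261, -0.07981244]), 'qvel': array([-5.32919442e-04, -3.35794729e-05, -8.84780706e-04, -2.71370731e-04,
       -1.18210716e-03,  1.79840401e-03,  3.16477849e-04]), 'tau': array([ 2.38421735e-04, -7.76460242e+01,  1.56431369e+00, -2.58010626e+01,
        1.21980152e-02,  8.78191990e-03,  2.27254077e-06]), 'eef_pos': array([ 0.28800973, -0.66481274,  0.23039414]), 'orientation': array([ 8.35939100e-01, -5.48821633e-01, -7.03621612e-04, -3.74548361e-04]), 'wrist_force': array([-1.10610723,  0.6282193 ,  0.51815088]), 'moment': array([-0.0169554 , -0.02167599, -0.03122218]), 'finger_gap': 0.08544008750325029}
scene {'fov_y': 44.21086582920879, 'cx': 275.8084874667818, 'cy': 203.0817340633742, 'D': array([-0.00601065,  0.        ,  0.        ,  0.        ,  0.        ]), 'T': array([[ 0.74510038, -0.33985867,  0.57386541,  1.39684893],
       [ 0.66685356,  0.39443282, -0.63224132, -0.95572109],
       [-0.01147866,  0.85376744,  0.52052801,  0.90763826],
       [ 0.     
[... 274 characters left out ...]
],
       [-0.29323199, -0.62766683,  0.72114447,  1.17706993],
       [-0.0190574 ,  0.75799027,  0.6519874 ,  1.19414941],
       [ 0.        ,  0.        ,  0.        ,  1.        ]])}
wrist {'fov_y': 60.349022344175964, 'cx': 283.11234616876465, 'cy': 205.99285698098726, 'D': array([-0.0738217,  0.       ,  0.       ,  0.       ,  0.       ]), 'mount': array([[ 9.99999648e-01, -6.60512657e-04, -5.17690315e-04,
        -1.72871290e-03],
       [-7.74231046e-04, -9.64129591e-01, -2.65430841e-01,
        -6.71908329e-02],
       [-3.23800122e-04,  2.65431149e-01, -9.64129763e-01,
        -1.43302184e-01],
       [ 0.00000000e+00,  0.00000000e+00,  0.00000000e+00,
         1.00000000e+00]])}
```

View pics/scene0.png

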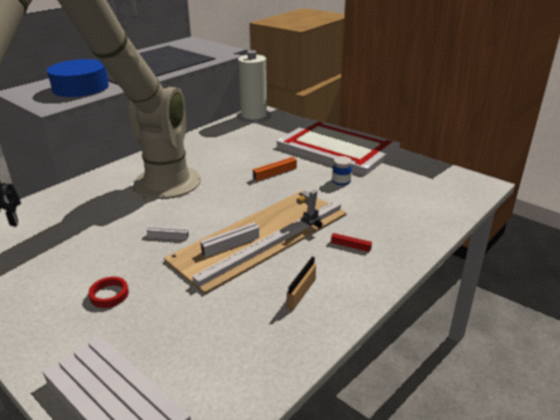

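View pics/side0.png

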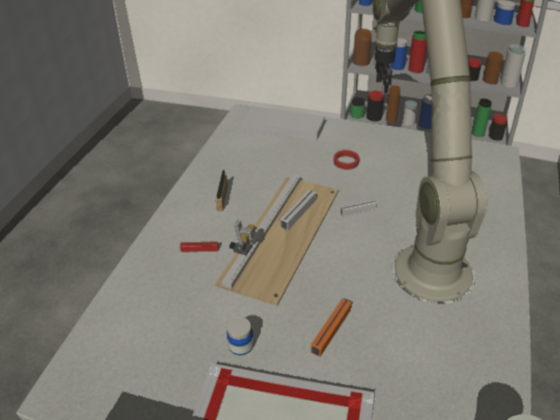

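Two silver bars are visible. One lies on the bed (scene 230,238; side 299,210) and a shorter one lies off it (scene 168,233; side 359,208). The orange bar (scene 275,168) and the red bar (scene 351,242) are decoys. The one on the bed looks larger, and I'll confirm that in an enlarged crop that also gives me points for the fence fit.

Run:
```python
import cv2,numpy as np
a=cv2.imread("pics/scene0.png")[180:300,140:360]; b=cv2.imread("pics/side0.png")[165:310,170:390]
cv2.imwrite("pics/c1.png",cv2.resize(a,None,fx=3.6,fy=3.6,interpolation=cv2.INTER_CUBIC))
cv2.imwrite("pics/c2.png",cv2.resize(b,None,fx=3.6,fy=3.6,interpolation=cv2.INTER_CUBIC))
```

```text
(no output)
```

View pics/c1.png

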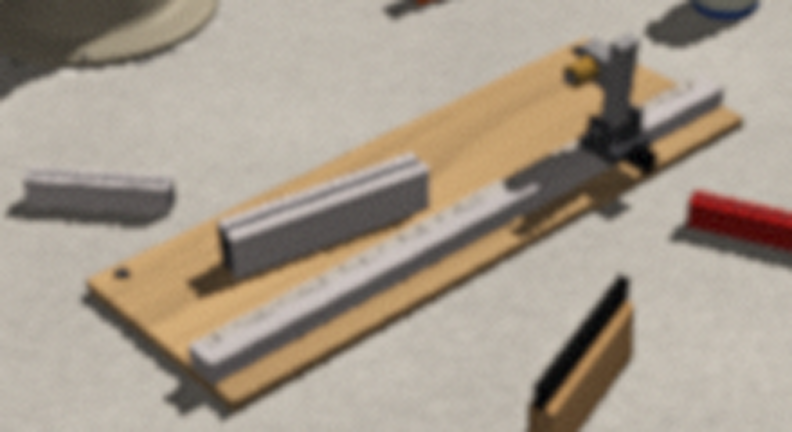

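View pics/c2.png

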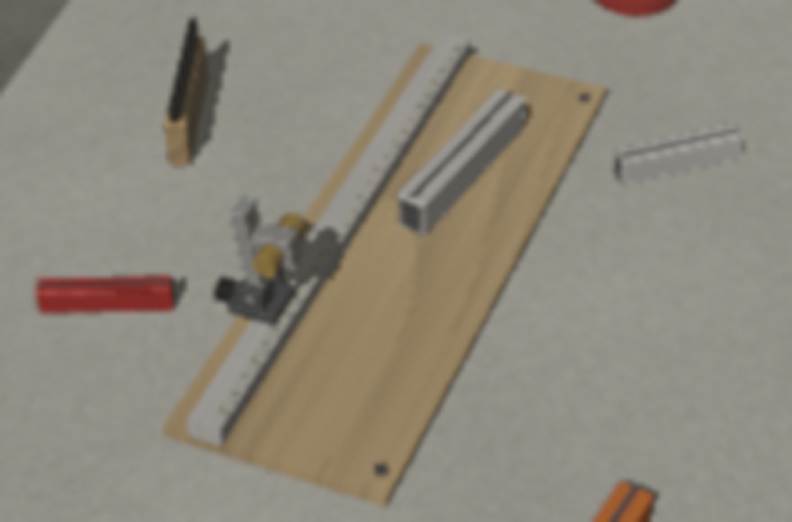

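The bar on the bed is about 1.4 times as long as the other silver bar and is not orange or red, so it is the one meant. In c1 its top runs from (222,228) to (428,172). Next I'll fit the poses.

```bash
cat > h.py <<'E'
import numpy as np,cv2
from plant import eyes,monitor
from scipy.spatial.transform import Rotation as R
def proj(P,n,cal=None,T=None):
    c=cal or eyes.calibration(n); T=c["T"] if T is None else T
    p=(np.atleast_2d(P)-T[:3,3])@T[:3,:3]; p=p*[1,-1,-1]
    f=210/np.tan(np.radians(c["fov_y"]/2)); K=np.array([[f,0,c["cx"]],[0,f,c["cy"]],[0,0,1.]])
    return cv2.projectPoints(p,np.zeros(3),np.zeros(3),K,np.array(c["D"]))[0][:,0]
def wT():
    s=monitor.state(); T=np.eye(4); T[:3,:3]=R.from_quat(s["orientation"]).as_matrix(); T[:3,3]=s["eef_pos"]
    return T@eyes.calibration("wrist")["mount"]
def pl(p,P):  # planar pose (x,y,yaw) applied to Nx3 in m
    P=np.atleast_2d(P); c,s=np.cos(p[2]),np.sin(p[2])
    return np.c_[p[0]+c*P[:,0]-s*P[:,1],p[1]+s*P[:,0]+c*P[:,1],P[:,2]]
E
cat > fit.py <<'E'
from h import *
from scipy.optimize import least_squares
S=lambda L:np.array(L)/3.6+[140,180]-.36
D=lambda L:np.array(L)/3.6+[170,165]-.36
cs,cd=eyes.calibration("scene"),eyes.calibration("side")
def go(ps,qs,pd,qd,x0):
    ps,pd=np.array(ps)/1e3,np.array(pd)/1e3
    f=lambda p:np.r_[(proj(pl(p,ps),"scene",cs)-S(qs)).ravel(),(proj(pl(p,pd),"side",cd)-D(qd)).ravel()]
    r=least_squares(f,x0,loss="soft_l1"); print(np.round(r.x,4),np.round(f(r.x),1)); return r.x
F=go([(-145,-280,12),(55,-280,12),(55,280,12),(-145,280,12),(0,-280,32),(30,280,32)],[(90,285),(232,400),(742,118),(588,40),(193,352),(722,88)],
 [(-145,-280,12),(-145,280,12),(55,280,12),(0,-280,32),(0,280,32),(55,-280,12)],[(605,90),(388,500),(165,430),(472,47),(224,435),(420,42)],[.7,-.1,0])
b=[(-15,-90,52),(15,-90,52),(15,90,52),(-15,90,52)]
B=go(b+[(15,-90,12),(15,90,12)],[(222,228),(230,247),(428,172),(412,155),(232,275),(428,207)],
 b+[(-15,90,12)],[(530,100),(505,92),(400,200),(425,208),(423,235)],[F[0]-.06,F[1]-.1,F[2]])
d=B[:2]-F[:2];c,s=np.cos(F[2]),np.sin(F[2]);print("bar in fence",c*d[0]+s*d[1],-s*d[0]+c*d[1],np.degrees(B[2]-F[2]))
# carriage y & flag angle from tip (arm end mid) pixels
def fl(q):
    y,a=q; r=lambda u,v,w:(.030-u*np.sin(a)-v*np.cos(a),y+w,.058+u*np.cos(a)-v*np.sin(a))
    # corners of arm's end (u=along arm, v=robot side)
    A=pl(F,[r(.085,0,0)]); H=pl(F,[r(0,0,0)]); f=pl(F,[r(.046,.042,0)])
    return A,H,f
o=lambda q:np.r_[(proj(fl(q)[0],"scene",cs)-S([(624,44)])).ravel(),(proj(fl(q)[0],"side",cd)-D([(246,208)])).ravel()]
r=least_squares(o,[.15,-.1]);print("carr y, flag",r.x,o(r.x))
for k in fl(r.x): print(((proj(k,"scene",cs)-[140,180])*3.6).round(),((proj(k,"side",cd)-[170,165])*3.6).round(),k.round(4))
E
python3 fit.py
```

```text
[ 0.5342 -0.0314 -0.0946] [-0.9 -2.   1.1 -0.2  0.2 -1.1 -1.  -1.6 -0.9 -2.6  0.2 -1.   0.2 -1.
  0.1 -0.2 -0.5 -0.4 -0.8 -2.4 -0.8 -1.  -0.4  0.1]
[ 0.462  -0.1285 -0.297 ] [-2.5 -3.2 -0.3 -3.2  0.3 -1.4 -0.2 -1.4  0.3  0.4  0.7 -0.  -0.3 -0.7
 -0.8 -1.4 -0.9 -2.2 -0.1 -1.1  0.6  0.6]
bar in fence -0.0627401821955606 -0.10343932456721003 -11.598787399689574
carr y, flag [ 0.13460276 -0.13613859] [-0.15786845 -1.35548738 -0.69091593 -1.06222366]
[[622.  38.]] [[242. 203.]] [[0.5883 0.0987 0.1422]]
[[610. 119.]] [[261. 280.]] [[0.5768 0.0998 0.058 ]]
[[581.  52.]] [[296. 246.]] [[0.5416 0.1031 0.1093]]
```

```bash
cat >> h.py <<'E'
try: F=np.load("F.npy")
except Exception: F=np.array([.5342,-.0314,-.0946])
def tgt(x,y,z,yaw=None):
    """target in fence mm; yaw = tool x direction in fence frame, deg. prints turn about tool z, then tool shift after the turn"""
    s=monitor.state(); Rm=R.from_quat(s["orientation"]).as_matrix(); P=pl(F,[[x/1e3,y/1e3,z/1e3]])[0]
    cur=np.arctan2(Rm[1,0],Rm[0,0])
    R2=Rm
    if yaw is not None:
        w=np.radians(yaw)+F[2]; R2=np.array([[np.cos(w),np.sin(w),0],[np.sin(w),-np.cos(w),0],[0,0,-1.]])
    print("turn rv(tool)",R.from_matrix(Rm.T@R2).as_rotvec().round(4),"shift after turn mm",(R2.T@(P-s["eef_pos"])*1e3).round(1))
def st():
    s=monitor.state(); Rm=R.from_quat(s["orientation"]).as_matrix(); c,n=np.cos(F[2]),np.sin(F[2]); Q=np.array([[c,n,0],[-n,c,0],[0,0,1]])
    d=s["eef_pos"]-[F[0],F[1],0]
    print("t",round(s["clock"],2),"fence TCP",(Q@d*1e3).round(1),"yaw",np.degrees(np.arctan2(Rm[1,0],Rm[0,0])-F[2]).round(2),"F",(Q@s["wrist_force"]).round(2),"gap",round(s["finger_gap"]*1e3,1))
def ray(n,u,v,z,T=None):
    c=eyes.calibration(n); T=c["T"] if T is None else T
    f=210/np.tan(np.radians(c["fov_y"]/2)); K=np.array([[f,0,c["cx"]],[0,f,c["cy"]],[0,0,1.]])
    x,y=cv2.undistortPoints(np.array([[[u,v]]],float),K,np.array(c["D"]))[0,0]
    d=T[:3,:3]@[x,-y,-1]; return T[:3,3]+d*(z-T[2,3])/d[2]
E
python3 - <<'E'
from h import *
print("jar",ray("scene",342,181,0),"sq",ray("scene",291,301,0),ray("scene",316,280,0),"tape",ray("scene",109,295,0))
st(); tgt(-40,40,230,-90)
E
```

```text
jar [0.47528147 0.41728158 0.        ] sq [ 7.48506993e-01 -1.88326922e-01 -1.11022302e-16] [ 7.45482565e-01 -8.03576401e-02  1.11022302e-16] tape [ 0.3735005 -0.4851092  0.       ]
t 0.15 fence TCP [-185.2 -654.   230.6] yaw -61.16 F [-0.55 -0.45  0.29] gap 85.5
turn rv(tool) [4.000e-04 1.200e-03 5.034e-01] shift after turn mm [-6.940e+02 -1.452e+02  6.000e-01]
```

play_rows(rows=[[[0, 0, 0, 0, 0, 0, 0.1], [0, 0, 0, 0, 0, 0, 0.1], [0, 0, 0, 0, 0, 0, 0.1], [0, 0, 0, 0, 0, 0, 0.1], [0, 0, 0, 0, 0, 0, 0.1034], [0, -36, -7.6, 0, 0, 0, 0], [0, -36, -7.6, 0, 0, 0, 0], [0, -36, -7.6, 0, 0, 0, 0]]])

```text
clock: 0.82
eef_pos: [0.3209, -0.5586, 0.2306]
orientation: [-0.672, 0.74, 0.0, -0.0]
wrist_force: [1.6, 0.3, 0.5]
finger_gap: 0.0001
```

play_rows(rows=[[[0, -36, -7.6, 0, 0, 0, 0], [0, -36, -7.6, 0, 0, 0, 0], [0, -36, -7.6, 0, 0, 0, 0], [0, -36, -7.6, 0, 0, 0, 0], [0, -36, -7.6, 0, 0, 0, 0], [0, -36, -7.6, 0, 0, 0, 0], [0, -36, -7.6, 0, 0, 0, 0], [0, -36, -7.6, 0, 0, 0, 0]]])

```text
clock: 1.48
eef_pos: [0.4089, -0.2772, 0.2313]
orientation: [-0.673, 0.74, 0.0, 0.0]
wrist_force: [1.0, -1.4, -0.2]
finger_gap: -0.0001
```

play_rows(rows=[[[0, -36, -7.6, 0, 0, 0, 0], [0, -36, -7.6, 0, 0, 0, 0], [0, -36, -7.6, 0, 0, 0, 0], [0, -36, -7.6, 0, 0, 0, 0], [0, -36, -7.6, 0, 0, 0, 0], [0, -36, -7.6, 0, 0, 0, 0], [0, -36, -7.6, 0, 0, 0, 0], [0, 0, 0, 0, 0, 0, 0]]])

```text
clock: 2.15
eef_pos: [0.4877, -0.0258, 0.2313]
orientation: [-0.676, 0.737, 0.0, 0.001]
wrist_force: [0.2, -0.4, -0.2]
finger_gap: -0.0001
```

Run:
```python
from h import *
st(); T=wT(); np.save("T1.npy",T); im=eyes.camera("wrist"); cv2.imwrite("pics/w1.png",im); tgt(90,134,230,-90)
```

```text
t 2.15 fence TCP [-46.8   1.2 231.3] yaw -89.5 F [ 0.2  -0.4  -0.24] gap -0.1
turn rv(tool) [-0.0003  0.0011  0.0068] shift after turn mm [-136.3 -137.6    1.1]
```

View pics/w1.png

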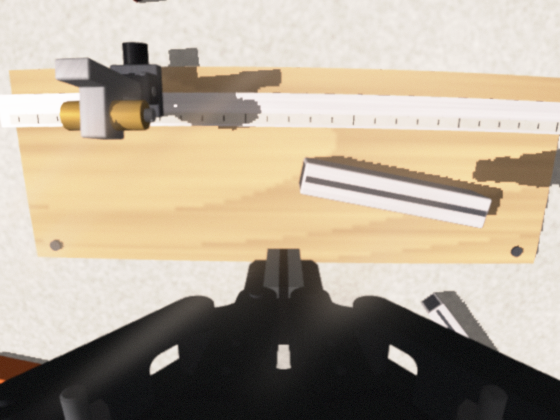

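Run:
```python
from h import *
im=cv2.imread("pics/w1.png").astype(int); 
for u in (40,280,350,400,450,500,530):
    b=im[:,u,0]; g=np.diff(b); i=[k for k in range(60,275) if abs(g[k])>25]; print(u,[(k,int(g[k])) for k in i])
T=np.load("T1.npy"); c=eyes.calibration("wrist")
for P in [(-145,-280,12),(-145,280,12),(55,280,12),(55,0,12),(-145,0,12),(0,-230,32),(0,0,32),(0,230,32),(30,0,32)]: print(P,proj(pl(F,np.array([P])/1e3),"wrist",c,T).round(1))
```

```text
40 [(68, -31), (92, 26), (93, 48), (126, -62)]
280 [(66, -29), (92, 53), (126, -41), (247, -31), (248, -47)]
350 [(93, 37), (94, 27), (127, -45), (156, -37), (169, 30), (170, 50), (171, 36), (183, -48), (184, -50), (189, 49), (190, 47), (202, -30)]
400 [(69, -28), (94, 26), (95, 39), (128, -32), (129, -30), (167, -40), (179, 37), (180, 51), (181, 32), (193, -55), (194, -41), (199, 53), (200, 42), (211, -26)]
450 [(71, -27), (96, 36), (97, 28), (129, -34), (130, -28), (177, -46), (189, 30), (190, 55), (191, 32), (202, -26), (203, -58), (204, -37), (208, 30), (209, 63), (210, 30), (221, -40), (262, 26)]
500 [(73, -36), (98, 35), (99, 29), (131, -46), (156, -53), (157, -26), (181, 40), (187, -39), (188, -26), (198, 26), (263, 29)]
530 [(75, -33), (100, 42), (132, -33), (133, -27), (153, -43), (185, 44)]
(-145, -280, 12) [[531.9 263.8]]
(-145, 280, 12) [[ 37.7 259.1]]
(55, 280, 12) [[ 7.8 73.4]]
(55, 0, 12) [[287.4  69.5]]
(-145, 0, 12) [[285.2 263.6]]
(0, -230, 32) [[524.6 134.1]]
(0, 0, 32) [[286.9 129. ]]
(0, 230, 32) [[ 48.4 129.3]]
(30, 0, 32) [[287.3  95.8]]
```

Run:
```python
from h import *
from scipy.optimize import least_squares
T=np.load("T1.npy"); c=eyes.calibration("wrist")
im=cv2.imread("pics/w1.png"); g=cv2.cvtColor(im,cv2.COLOR_BGR2GRAY)
# line constraints (v at column u): fence x,z
L=[(40,126.9,0,32),(280,126.9,0,32),(350,127.5,0,32),(400,129,0,32),(450,130,0,32),(500,131.7,0,32),(530,133,0,32),
 (40,93.2,30,32),(280,93,30,32),(350,94,30,32),(450,97,30,32),(500,99,30,32),(530,100.6,30,32),(280,66.7,55,12),(400,69.5,55,12),(500,73.5,55,12),(530,75.5,55,12),(450,262.5,-145,12),(500,263.5,-145,12)]
C=[((-145,-280,12),(537,263.5)),((-145,280,12),(38,261.5)),((55,280,12),(10.5,70.5))]
ys=np.linspace(-.33,.33,67)
def f(p):
    r=[]
    for u,v,x,z in L:
        q=proj(pl(p,np.c_[np.full(67,x/1e3),ys,np.full(67,z/1e3+p[3])]),"wrist",c,T); o=np.argsort(q[:,0]); r.append(np.interp(u,q[o,0],q[o,1])-v)
    for P,q in C: r+=list((proj(pl(p,np.array([P])/1e3+[0,0,p[3]]),"wrist",c,T)[0]-q)*.7)
    return np.array(r)
for z in (0,1):
    r=least_squares(lambda p:np.r_[f(np.r_[p[:3],p[3]*z]),p[3]*100],[*F,0],loss="soft_l1"); print(r.x.round(4),f(r.x).round(1))
F2=r.x[:3]; np.save("F.npy",F2); dz=r.x[3]
import h; h.F=F2
# bar top corners
cnt=[(305,159),(301,194),(490,196),(484,227)]
W=[ray("wrist",*q,.052+dz,T) for q in cnt]; co,si=np.cos(F2[2]),np.sin(F2[2])
tf=lambda P:np.array([co*(P[0]-F2[0])+si*(P[1]-F2[1]),-si*(P[0]-F2[0])+co*(P[1]-F2[1])])*1e3
for P in W: print("bar",tf(P).round(1))
for n,q,z in [("pin end",(157,115),.11),("brass R",(150,115),.11),("brass L",(62,115),.11),("arm L top",(57,62),.14),("arm R top",(104,62),.14),("block R",(162,72),.058),("knob",(135,55),.058)]: print(n,tf(ray("wrist",*q,z+dz,T)).round(1))
h.st()
```

```text
[ 0.5361 -0.0351 -0.0973  0.    ] [-0.5 -0.4  0.1 -0.3 -0.  -0.1 -0.3  1.1  0.2  0.4  0.2  0.2  0.   0.2
  0.1  0.3 -0.1  0.3 -0.7 -1.7 -0.6  1.2 -3.3  0.1 -0.2]
[ 0.536  -0.036  -0.0971  0.0024] [-0.3 -0.2  0.3 -0.2  0.1 -0.  -0.2  1.1  0.1  0.3  0.1  0.1 -0.1 -0.
 -0.2 -0.  -0.4  1.2  0.1 -0.2 -0.1  0.9 -2.7 -0.5 -0.3]
bar [-26.9 -11.8]
bar [-59.   -9.1]
bar [ -58.4 -186.2]
bar [ -88.9 -185.3]
pin end [11.6 98. ]
brass R [ 11.6 103.1]
brass L [ 12.1 169.1]
arm L top [ 45.4 150.1]
arm R top [ 44.7 119.3]
block R [ 45.7 109.5]
knob [ 59.5 131.6]
t 2.2 fence TCP [-49.8   2.  231.1] yaw -89.47 F [-0.39 -0.62 -0.19] gap -0.4
```

Run:
```python
import cv2
im=cv2.imread("pics/w1.png")[35:150,0:200]
cv2.imwrite("pics/w1c.png",cv2.resize(im,None,fx=4,fy=4,interpolation=cv2.INTER_CUBIC))
```

```text
(no output)
```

View pics/w1c.png

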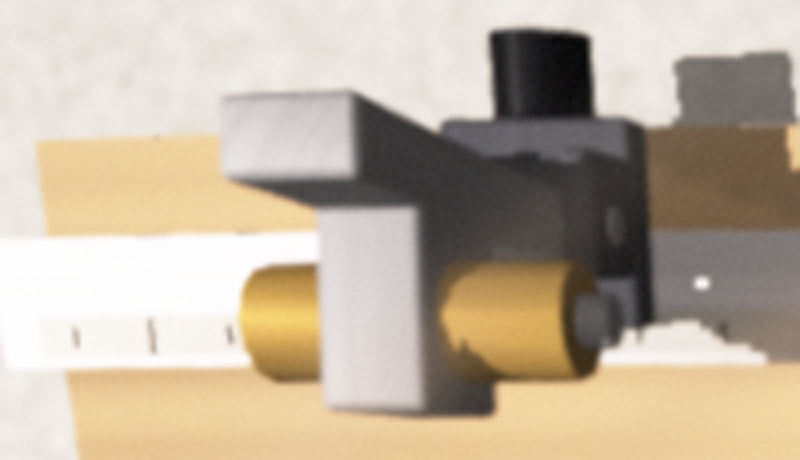

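Wrist view w1: rail face at v≈127, bar corners at (305,159), (301,194), (490,196) and (484,227), flag arm end at (72,69), and the screw's -y face at (147,115). In the fence frame that puts the bar at (-58,-98), turned -10°. The carriage is at y≈139 and the screw face at y≈104. I'll go behind the flag now.

play_rows(rows=[[[0, -27.4, -29, 0, 0, 0, 0], [0, -27.4, -29, 0, 0, 0, 0], [0, -27.4, -29, 0, 0, 0, 0], [0, -27.4, -29, 0, 0, 0, 0], [0, -27.4, -29, 0, 0, 0, 0], [0, 0, 0, 35, 0, 0, 0], [0, 0, 0, 35, 0, 0, 0], [0, 0, 0, 35, 0, 0, 0]]])

```text
clock: 2.87
eef_pos: [0.6433, 0.0886, 0.1251]
orientation: [-0.673, 0.74, -0.0, 0.0]
wrist_force: [0.6, 0.5, -0.7]
finger_gap: -0.0005
```

Run:
```python
from h import *
st()
for a in np.linspace(-.14,1.571,14): print(round(a,2),(30-65*np.sin(a)+7*np.cos(a)+11).round(1),(58+65*np.cos(a)+7*np.sin(a)).round(1))
```

```text
t 2.87 fence TCP [ 94.8 134.4 125.1] yaw -89.88 F [ 0.5   0.58 -0.65] gap -0.5
-0.14 57.0 121.4
-0.01 48.5 122.9
0.12 40.0 123.4
0.25 31.4 122.7
0.39 23.0 120.8
0.52 14.9 117.9
0.65 7.3 114.0
0.78 0.2 109.1
0.91 -6.2 103.3
1.04 -11.7 96.7
1.18 -16.3 89.5
1.31 -19.9 81.7
1.44 -22.5 73.5
1.57 -24.0 65.0
```

play_rows(rows=[[[0, -4, 18, 1, 0, 0, 0], [0, 0, 18, 1, 0, 0, 0], [0, 0, 10, 0, 0, 0, 0], [0, 0, 8.5, -0.5, 0, 0, 0], [0, 0, 8.5, 0.6, 0, 0, 0], [0, 0, 8.5, 2, 0, 0, 0], [0, 0, 8, 3, 0, 0, 0], [0, 0, 7.6, 4, 0, 0, 0]]])

```text
clock: 3.53
eef_pos: [0.5562, 0.1017, 0.1155]
orientation: [-0.673, 0.74, -0.0, 0.0]
wrist_force: [0.5, -0.1, 0.8]
finger_gap: -0.0
```

Run:
```python
from h import *
st()
```

```text
t 3.53 fence TCP [  6.8 139.  115.5] yaw -89.87 F [ 0.47 -0.05  0.84] gap -0.0
```

play_rows(rows=[[[0, 0, 7, 6, 0, 0, 0], [0, 0, 6.5, 6, 0, 0, 0], [0, 0, 5.5, 6.6, 0, 0, 0], [0, 0, 4.6, 7.2, 0, 0, 0], [0, 0, 3.6, 7.8, 0, 0, 0], [0, 0, 2.6, 8.2, 0, 0, 0], [0, 0, 1.5, 6.5, 0, 0, 0], [0, 0, 0, 0, 0, 0, 0]]])

```text
clock: 4.2
eef_pos: [0.5249, 0.1048, 0.0655]
orientation: [-0.673, 0.74, 0.0, -0.001]
wrist_force: [-0.3, 0.4, 0.2]
finger_gap: 0.0001
```

Run:
```python
from h import *
st()
```

```text
t 4.2 fence TCP [-24.7 139.1  65.5] yaw -89.84 F [-0.29  0.33  0.16] gap 0.1
```

play_rows(rows=[[[0, 0, 0, 1, 0, 0, 0], [0, 0, 0, 0, 0, 0, 0], [0, 0, 0, 0, 0, 0, 0]]])

```text
clock: 4.45
eef_pos: [0.5255, 0.1047, 0.0657]
orientation: [-0.673, 0.74, -0.0, -0.0]
wrist_force: [-0.6, -0.1, 0.0]
finger_gap: 0.0002
```

play_rows(rows=[[[0, 0, 0, 1, 0, 0, 0], [0, 0, 0, 0, 0, 0, 0], [0, 0, 0, 0, 0, 0, 0]]])

```text
clock: 4.7
eef_pos: [0.5256, 0.1047, 0.0651]
orientation: [-0.673, 0.74, -0.0, 0.0]
wrist_force: [0.5, -0.6, 2.4]
finger_gap: 0.0004
```

Run:
```python
from h import *
st()
```

```text
t 4.7 fence TCP [-24.  139.   65.1] yaw -89.87 F [ 0.52 -0.57  2.39] gap 0.4
```

play_rows(rows=[[[0, 0, 0, 1, 0, 0, 0], [0, 0, 0, 1, 0, 0, 0], [0, 0, 0, 1, 0, 0, 0], [0, 0, 0, 0, 0, 0, 0]]])

```text
clock: 5.03
eef_pos: [0.5256, 0.1047, 0.0645]
orientation: [-0.673, 0.74, -0.0, 0.001]
wrist_force: [-8.0, -1.5, 38.7]
finger_gap: -0.0
```

Run:
```python
from h import *
st()
```

```text
t 5.03 fence TCP [-23.9 139.1  64.5] yaw -89.88 F [-7.82 -2.22 38.69] gap -0.0
```

The flag is hard against its end stop: 38 N at z 64.5, against the expected 65. I'll lift off and go to the bar.

play_rows(rows=[[[0, 0, 0, -5, 0, 0, 0], [0, 0, 0, -30, 0, 0, 0], [0, 0, 0, -35, 0, 0, 0], [60, 40, 5.7, -20, 0, 0, 0], [60, 40, 5.7, 0, 0, 0, 0], [60, 40, 5.7, 0, 0, 0, 0], [60, 40, 5.7, 0, 0, 0, 0], [60, 40, 5.7, 0, 0, 0, 0]]])

```text
clock: 5.7
eef_pos: [0.4782, -0.0901, 0.1507]
orientation: [-0.673, 0.74, -0.0, 0.0]
wrist_force: [0.6, -0.5, -0.2]
finger_gap: 0.0595
```

play_rows(rows=[[[60, 37, 5.7, 0, 0, 0, 0], [60, 0, 0, 0, 0, 0, -0.12], [60, 0, 0, 0, 0, 0, -0.12], [60, 0, 0, 0, 0, 0, -0.12], [60, 0, 0, 0, 0, 0, -0.12], [60, 0, 0, 0, 0, 0, -0.12], [60, 0, 0, 0, 0, 0, -0.12], [60, 0, 0, 0, 0, 0, -0.12]]])

```text
clock: 6.37
eef_pos: [0.4696, -0.125, 0.1504]
orientation: [0.917, -0.398, 0.0, -0.0]
wrist_force: [0.0, 0.6, 0.4]
finger_gap: 0.0604
```

play_rows(rows=[[[60, 0, 0, 0, 0, 0, -0.12], [60, 0, 0, 0, 0, 0, -0.12], [60, 0, 0, 0, 0, 0, -0.12], [60, 0, 0, 0, 0, 0, -0.12], [60, 0, 0, 0, 0, 0, -0.075], [60, 0, 0, 0, 0, 0, 0]]])

```text
clock: 6.87
eef_pos: [0.4695, -0.1252, 0.1503]
orientation: [0.991, -0.133, -0.0, -0.0]
wrist_force: [-0.8, -0.2, -0.1]
finger_gap: 0.0601
```

Run:
```python
from h import *
st(); T=wT(); np.save("T2.npy",T); im=eyes.camera("wrist"); cv2.imwrite("pics/w2.png",im); tgt(-58.3,-98,110,-10); print(monitor.state()["joint_pos"])
```

```text
t 6.87 fence TCP [-57.5 -95.2 150.3] yaw -9.76 F [-0.79 -0.32 -0.1 ] gap 60.1
turn rv(tool) [-0.0002  0.0002 -0.0008] shift after turn mm [-0.3  2.9 40.3]
[ 0.4354451   0.46599194 -0.39841374  2.19720677  0.34709052  0.53708577
 -0.49800029]
```

View pics/w2.png

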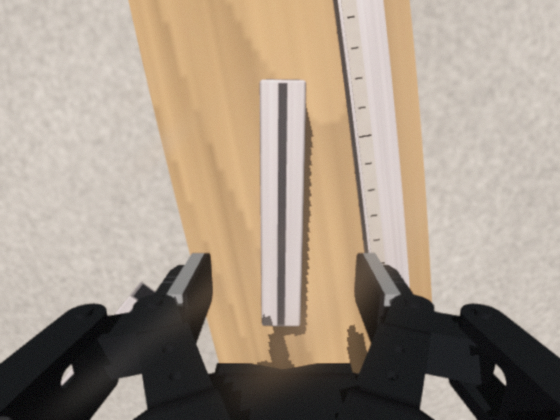

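Wrist view w2: the bar top spans (283,80) to (283,325), parallel to the jaws and centred between the fingers. I'll descend and grip.

play_rows(rows=[[[60, 0, 3, 30, 0, 0, 0], [60, 0, 0, 30, 0, 0, 0], [60, 0, 0, 30, 0, 0, 0], [60, 0, 0, 24, 0, 0, 0], [60, 0, 0, 0, 0, 0, 0], [20, 0, 0, 0, 0, 0, 0], [20, 0, 0, 0, 0, 0, 0], [20, 0, 0, 0, 0, 0, 0]]], squeeze=30)

```text
clock: 7.58
eef_pos: [0.4692, -0.1279, 0.0378]
orientation: [0.991, -0.135, 0.001, 0.0]
wrist_force: [-0.0, 1.0, -3.7]
finger_gap: 0.0291
```

Run:
```python
from h import *
T=np.load("T2.npy"); c,s=np.cos(F[2]),np.sin(F[2])
for q in [(283,80),(282,325)]:
    P=ray("wrist",*q,.052,T)-[F[0],F[1],0]; print((np.array([c*P[0]+s*P[1],-s*P[0]+c*P[1]])*1e3).round(1))
st()
```

```text
[-44.1 -10.9]
[ -75.  -186.6]
t 7.58 fence TCP [-57.5 -98.   37.8] yaw -9.98 F [-0.13  1.   -3.69] gap 29.1
```

play_rows(rows=[[[20, 0, 0, 0, 0, 0, -0.058], [20, 0, 0, 0, 0, 0, -0.058], [20, 0, 0, 0, 0, 0, -0.058], [20, 10, 0, 0, 0, 0, 0], [20, 10, 0, 0, 0, 0, 0], [20, 10, 0, 0, 0, 0, 0], [20, 7, 0, 0, 0, 0, 0], [20, 0, 0, 0, 0, 0, 0]]])

```text
clock: 8.25
eef_pos: [0.5069, -0.132, 0.0377]
orientation: [0.999, -0.049, 0.001, 0.0]
wrist_force: [-2.8, -0.2, 8.8]
finger_gap: 0.0291
```

Run:
```python
from h import *
st()
```

```text
t 8.25 fence TCP [-19.6 -98.3  37.7] yaw -0.04 F [-2.81 -0.48  8.77] gap 29.1
```

play_rows(rows=[[[20, 1, 0, -0.7, 0, 0, 0], [20, 1, 0, 0, 0, 0, 0], [20, 0, 0, 0, 0, 0, 0]]])

```text
clock: 8.5
eef_pos: [0.5084, -0.1319, 0.0377]
orientation: [0.999, -0.048, 0.001, 0.0]
wrist_force: [-2.1, 0.3, 7.0]
finger_gap: 0.0294
```

play_rows(rows=[[[20, 1, 0, 0, 0, 0, 0], [20, 0, 0, 0, 0, 0, 0]]])

```text
clock: 8.67
eef_pos: [0.5085, -0.1319, 0.0377]
orientation: [0.999, -0.048, -0.0, 0.0]
wrist_force: [-2.8, 0.3, 9.4]
finger_gap: 0.0292
```

play_rows(rows=[[[20, 1, 0, 0, 0, 0, 0], [20, 0, 0, 0, 0, 0, 0]]])

```text
clock: 8.83
eef_pos: [0.5086, -0.1319, 0.0377]
orientation: [0.999, -0.048, -0.001, 0.0]
wrist_force: [-4.8, 0.1, 12.9]
finger_gap: 0.0291
```

Run:
```python
from h import *
st(); print(monitor.state()["moment"])
```

```text
t 8.83 fence TCP [-17.9 -98.1  37.7] yaw 0.02 F [-4.75 -0.34 12.85] gap 29.1
[ 0.17246401  1.35057391 -0.05101168]
```

play_rows(rows=[[[20, 0, 0, -1, 0, 0, 0], [20, 0, 0, 0, 0, 0, 0]]])

```text
clock: 9.0
eef_pos: [0.5101, -0.1318, 0.0382]
orientation: [0.999, -0.048, 0.0, -0.0]
wrist_force: [0.5, 0.1, -2.7]
finger_gap: 0.0295
```

play_rows(rows=[[[20, 0, 0, -1, 0, 0, 0], [20, 0, 0, 0, 0, 0, 0]]])

```text
clock: 9.17
eef_pos: [0.51, -0.1318, 0.039]
orientation: [0.999, -0.048, 0.0, -0.0]
wrist_force: [0.6, 1.3, -3.1]
finger_gap: 0.029
```

Run:
```python
from h import *
st(); print(monitor.state()["moment"]); T=wT(); np.save("T3.npy",T)
a=eyes.camera("wrist"); b=eyes.camera("side")[180:290,200:330]; b=cv2.resize(b,None,fx=3.8,fy=3.8,interpolation=cv2.INTER_CUBIC)[:420]
cv2.imwrite("pics/w3.png",a[:, :]); cv2.imwrite("pics/s3.png",b)
```

```text
t 9.17 fence TCP [-16.6 -97.8  39. ] yaw 0.04 F [ 0.44  1.36 -3.12] gap 29.0
[-0.0294314  -0.02803168 -0.01368491]
```

View pics/w3.png

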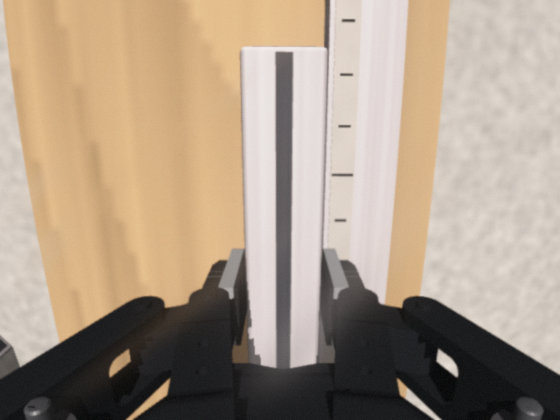

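play_rows(rows=[[[20, 1, 0, 0, 0, 0, 0], [20, 0, 0, 0, 0, 0, 0]]])

```text
clock: 9.43
eef_pos: [0.5109, -0.1319, 0.039]
orientation: [0.999, -0.048, 0.0, -0.0]
wrist_force: [-0.4, 0.6, -3.7]
finger_gap: 0.029
```

play_rows(rows=[[[20, 0.7, 0, 0, 0, 0, 0], [20, 0, 0, 0, 0, 0, 0]]])

```text
clock: 9.6
eef_pos: [0.5115, -0.1319, 0.039]
orientation: [0.999, -0.048, 0.0, -0.0]
wrist_force: [0.4, -0.4, -3.1]
finger_gap: 0.0292
```

play_rows(rows=[[[20, 0.7, 0, 0, 0, 0, 0], [20, 0, 0, 0, 0, 0, 0]]])

```text
clock: 9.77
eef_pos: [0.5122, -0.132, 0.039]
orientation: [0.999, -0.048, 0.0, -0.0]
wrist_force: [0.6, 0.2, -4.4]
finger_gap: 0.0291
```

Run:
```python
from h import *
st(); print(monitor.state()["moment"])
```

```text
t 9.77 fence TCP [-14.3 -97.9  39. ] yaw 0.04 F [ 0.61  0.3  -4.38] gap 29.1
[ 0.04461631  0.01509968 -0.01325064]
```

play_rows(rows=[[[20, 0.7, 0, 0, 0, 0, 0], [20, 0, 0, 0, 0, 0, 0]]])

```text
clock: 9.93
eef_pos: [0.5128, -0.1321, 0.039]
orientation: [0.999, -0.048, -0.0, 0.0]
wrist_force: [-0.1, -0.5, -3.7]
finger_gap: 0.0291
```

play_rows(rows=[[[20, 0.7, 0, 0, 0, 0, 0], [20, 0, 0, 0, 0, 0, 0]]])

```text
clock: 10.1
eef_pos: [0.5128, -0.1321, 0.039]
orientation: [0.999, -0.048, -0.001, 0.0]
wrist_force: [-1.7, 0.2, -1.3]
finger_gap: 0.0294
```

play_rows(rows=[[[20, 0.7, 0, 0, 0, 0, 0], [20, 0, 0, 0, 0, 0, 0]]])

```text
clock: 10.27
eef_pos: [0.5129, -0.1322, 0.0389]
orientation: [0.999, -0.048, -0.001, 0.0]
wrist_force: [-5.5, 1.1, -0.5]
finger_gap: 0.0293
```

Run:
```python
from h import *
st(); print(monitor.state()["moment"])
```

```text
t 10.27 fence TCP [-13.7 -98.   38.9] yaw 0.04 F [-5.58  0.56 -0.5 ] gap 29.3
[ 0.3045279   1.14861866 -0.01014093]
```

play_rows(rows=[[[20, -0.4, -6, 0, 0, 0, 0], [20, 0, -12, 0, 0, 0, 0], [20, 0, -12, 0, 0, 0, 0], [20, 0, -12, 0, 0, 0, 0], [20, 0, -6, 0, 0, 0, 0], [20, 0, 0, 0, 0, 0, 0]]])

```text
clock: 10.77
eef_pos: [0.5178, -0.0825, 0.0389]
orientation: [0.999, -0.047, -0.001, -0.0]
wrist_force: [-5.9, 3.8, -2.4]
finger_gap: 0.0296
```

Run:
```python
from h import *
st(); print(monitor.state()["moment"])
```

```text
t 10.77 fence TCP [-13.6 -48.   38.9] yaw 0.16 F [-6.26  3.23 -2.41] gap 29.6
[ 0.87484553  1.18637799 -0.1423306 ]
```

play_rows(rows=[[[20, -0.4, -6, 0, 0, 0, 0], [20, 0, -10, 0, 0, 0, 0], [20, 0, -10, 0, 0, 0, 0], [20, 0, -8, 0, 0, 0, 0], [20, 0, -4, 0, 0, 0, 0], [20, 0, 0, 0, 0, 0, 0]]])

```text
clock: 11.27
eef_pos: [0.5216, -0.0445, 0.039]
orientation: [0.999, -0.047, -0.0, -0.001]
wrist_force: [-4.4, 3.1, -3.0]
finger_gap: 0.0293
```

Run:
```python
from h import *
st(); print(monitor.state()["moment"]); T=wT(); np.save("T4.npy",T)
cv2.imwrite("pics/w4.png",eyes.camera("wrist"))
```

```text
t 11.27 fence TCP [-13.5  -9.9  39. ] yaw 0.15 F [-4.64  2.68 -2.98] gap 29.3
[ 0.82650362  1.16748567 -0.15088531]
```

View pics/w4.png

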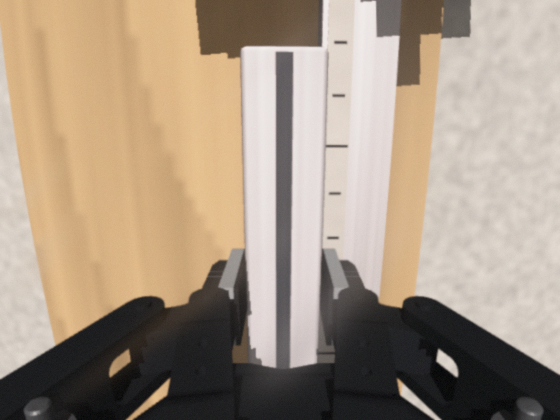

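play_rows(rows=[[[20, -0.2, -4, 0, 0, 0, 0], [20, 0, -4, 0, 0, 0, 0], [20, 0, -4, 0, 0, 0, 0], [20, 0, 0, 0, 0, 0, 0]]])

```text
clock: 11.65
eef_pos: [0.5227, -0.0336, 0.0391]
orientation: [0.999, -0.048, 0.0, -0.0]
wrist_force: [-5.4, 2.1, -3.7]
finger_gap: 0.0292
```

play_rows(rows=[[[20, 0, -1.5, 0, 0, 0, 0], [20, 0, -1.5, 0, 0, 0, 0], [20, 0, 0, 0, 0, 0, 0]]])

```text
clock: 11.9
eef_pos: [0.5229, -0.0315, 0.039]
orientation: [0.999, -0.048, -0.0, 0.0]
wrist_force: [-4.5, -0.3, -3.8]
finger_gap: 0.0293
```

Run:
```python
from h import *
st(); print(monitor.state()["moment"])
```

```text
t 11.9 fence TCP [-13.5   3.2  39. ] yaw 0.04 F [-4.48 -0.77 -3.82] gap 29.3
[-1.87806934e-01  1.01043270e+00  9.18780245e-04]
```

play_rows(rows=[[[20, 0, -1, 0, 0, 0, 0], [20, 0, -1, 0, 0, 0, 0], [20, 0, 0, 0, 0, 0, 0]]])

```text
clock: 12.15
eef_pos: [0.5231, -0.0296, 0.039]
orientation: [0.999, -0.048, -0.0, 0.0]
wrist_force: [-4.2, -2.0, -3.6]
finger_gap: 0.0295
```

play_rows(rows=[[[20, 0, -1, 0, 0, 0, 0], [20, 0, -1, 0, 0, 0, 0], [20, 0, 0, 0, 0, 0, 0]]])

```text
clock: 12.4
eef_pos: [0.5233, -0.0274, 0.039]
orientation: [0.999, -0.048, -0.0, -0.0]
wrist_force: [-4.1, -0.9, -3.3]
finger_gap: 0.0294
```

play_rows(rows=[[[20, 0, -1, 0, 0, 0, 0], [20, 0, 0, 0, 0, 0, 0]]])

```text
clock: 12.57
eef_pos: [0.5234, -0.0264, 0.039]
orientation: [0.999, -0.048, 0.0, -0.0]
wrist_force: [-3.9, -2.5, -2.0]
finger_gap: 0.0293
```

Run:
```python
from h import *
st(); print(monitor.state()["moment"])
```

```text
t 12.57 fence TCP [-13.5   8.3  39. ] yaw 0.05 F [-3.65 -2.89 -2.02] gap 29.3
[-0.32681934  0.92618123  0.02141027]
```

play_rows(rows=[[[20, 0, -1, 0, 0, 0, 0], [20, 0, 0, 0, 0, 0, 0]]])

```text
clock: 12.73
eef_pos: [0.5234, -0.0254, 0.039]
orientation: [0.999, -0.048, -0.0, -0.0]
wrist_force: [-3.6, -1.2, -3.2]
finger_gap: 0.0293
```

play_rows(rows=[[[20, 0, -0.7, 0, 0, 0, 0], [20, 0, 0, 0, 0, 0, 0]]])

```text
clock: 12.9
eef_pos: [0.5235, -0.0248, 0.039]
orientation: [0.999, -0.048, 0.0, -0.0]
wrist_force: [-5.0, -1.0, -3.0]
finger_gap: 0.0291
```

play_rows(rows=[[[20, 0, -0.7, 0, 0, 0, 0], [20, 0, 0, 0, 0, 0, 0]]])

```text
clock: 13.07
eef_pos: [0.5236, -0.0241, 0.039]
orientation: [0.999, -0.048, 0.0, -0.0]
wrist_force: [-3.6, -1.8, -3.3]
finger_gap: 0.0292
```

play_rows(rows=[[[20, 0, -0.7, 0, 0, 0, 0], [20, 0, 0, 0, 0, 0, 0]]])

```text
clock: 13.23
eef_pos: [0.5237, -0.0234, 0.0391]
orientation: [0.999, -0.048, 0.0, -0.0]
wrist_force: [-3.9, -2.0, -3.5]
finger_gap: 0.0292
```

play_rows(rows=[[[20, 0, -0.6, 0, 0, 0, 0], [20, 0, 0, 0, 0, 0, 0]]])

```text
clock: 13.4
eef_pos: [0.5237, -0.0228, 0.039]
orientation: [0.999, -0.048, 0.0, -0.0]
wrist_force: [-4.4, -1.8, -2.9]
finger_gap: 0.0293
```

play_rows(rows=[[[20, 0, -0.6, 0, 0, 0, 0], [20, 0, 0, 0, 0, 0, 0]]])

```text
clock: 13.57
eef_pos: [0.5238, -0.0222, 0.039]
orientation: [0.999, -0.048, 0.0, -0.0]
wrist_force: [-3.8, -1.5, -3.4]
finger_gap: 0.0289
```

play_rows(rows=[[[20, 0, -0.6, 0, 0, 0, 0], [20, 0, 0, 0, 0, 0, 0]]])

```text
clock: 13.73
eef_pos: [0.5239, -0.0216, 0.0391]
orientation: [0.999, -0.048, 0.0, -0.0]
wrist_force: [-3.9, -2.1, -3.2]
finger_gap: 0.0288
```

play_rows(rows=[[[20, 0, -0.6, 0, 0, 0, 0], [20, 0, 0, 0, 0, 0, 0]]])

```text
clock: 13.9
eef_pos: [0.5239, -0.021, 0.039]
orientation: [0.999, -0.048, 0.0, -0.0]
wrist_force: [-4.6, -1.0, -4.3]
finger_gap: 0.0294
```

play_rows(rows=[[[20, 0, -0.6, 0, 0, 0, 0], [20, 0, 0, 0, 0, 0, 0]]])

```text
clock: 14.07
eef_pos: [0.524, -0.0205, 0.0391]
orientation: [0.999, -0.048, 0.0, -0.0]
wrist_force: [-3.6, -1.7, -3.2]
finger_gap: 0.029
```

play_rows(rows=[[[20, 0, -0.6, 0, 0, 0, 0], [20, 0, 0, 0, 0, 0, 0]]])

```text
clock: 14.23
eef_pos: [0.524, -0.0199, 0.0391]
orientation: [0.999, -0.048, 0.0, 0.0]
wrist_force: [-2.7, -1.9, -3.7]
finger_gap: 0.0291
```

play_rows(rows=[[[20, 0, -0.6, 0, 0, 0, 0], [20, 0, 0, 0, 0, 0, 0]]])

```text
clock: 14.4
eef_pos: [0.5241, -0.0193, 0.0391]
orientation: [0.999, -0.048, 0.0, -0.0]
wrist_force: [-4.5, -0.9, -3.8]
finger_gap: 0.0288
```

play_rows(rows=[[[20, 0, -0.6, 0, 0, 0, 0], [20, 0, 0, 0, 0, 0, 0]]])

```text
clock: 14.57
eef_pos: [0.5241, -0.0186, 0.039]
orientation: [0.999, -0.048, 0.0, -0.0]
wrist_force: [-3.1, -1.6, -2.4]
finger_gap: 0.0293
```

Run:
```python
from h import *
st()
a=eyes.camera("wrist")[0:130,170:400]; b=eyes.camera("side")[185:275,205:320]
a=cv2.resize(a,(780,440),interpolation=cv2.INTER_CUBIC); 
cv2.imwrite("pics/w5.png",a)
```

```text
t 14.57 fence TCP [-13.5  16.1  39. ] yaw 0.04 F [-2.91 -1.94 -2.4 ] gap 29.3
```

View pics/w5.png

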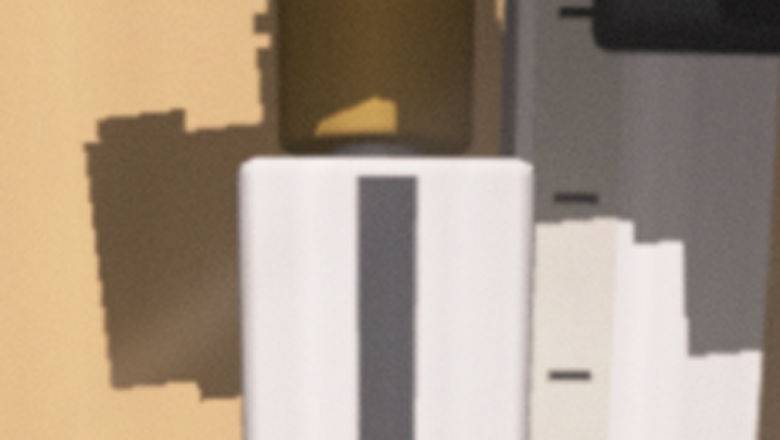

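The crop shows the brass screw face at (375,145) just ahead of the bar end at v=160. A sliver of the pin is still visible, so there are a couple of mm left.

play_rows(rows=[[[20, 0, -0.5, 0, 0, 0, 0], [20, 0, 0, 0, 0, 0, 0]]])

```text
clock: 14.83
eef_pos: [0.5242, -0.0182, 0.0391]
orientation: [0.999, -0.048, 0.0, -0.0]
wrist_force: [-3.2, -2.2, -2.8]
finger_gap: 0.0289
```

play_rows(rows=[[[20, 0, -0.5, 0, 0, 0, 0], [20, 0, 0, 0, 0, 0, 0]]])

```text
clock: 15.0
eef_pos: [0.5243, -0.0177, 0.0391]
orientation: [0.999, -0.048, 0.0, -0.0]
wrist_force: [-4.1, -2.0, -3.3]
finger_gap: 0.0291
```

play_rows(rows=[[[20, 0, -0.5, 0, 0, 0, 0], [20, 0, 0, 0, 0, 0, 0]]])

```text
clock: 15.17
eef_pos: [0.5243, -0.0172, 0.039]
orientation: [0.999, -0.048, -0.0, -0.0]
wrist_force: [-4.3, -1.6, -3.4]
finger_gap: 0.0294
```

play_rows(rows=[[[20, 0, -0.5, 0, 0, 0, 0], [20, 0, 0, 0, 0, 0, 0]]])

```text
clock: 15.33
eef_pos: [0.5243, -0.0167, 0.039]
orientation: [0.999, -0.048, -0.0, -0.0]
wrist_force: [-4.3, -1.8, -3.2]
finger_gap: 0.0291
```

play_rows(rows=[[[20, 0, -0.5, 0, 0, 0, 0], [20, 0, 0, 0, 0, 0, 0]]])

```text
clock: 15.5
eef_pos: [0.5244, -0.0162, 0.0391]
orientation: [0.999, -0.048, 0.0, -0.0]
wrist_force: [-3.8, -0.5, -3.7]
finger_gap: 0.0288
```

play_rows(rows=[[[20, 0, -0.5, 0, 0, 0, 0], [20, 0, 0, 0, 0, 0, 0]]])

```text
clock: 15.67
eef_pos: [0.5244, -0.0157, 0.0391]
orientation: [0.999, -0.048, 0.0, -0.0]
wrist_force: [-2.8, -2.5, -2.7]
finger_gap: 0.0293
```

Run:
```python
from h import *
w5=cv2.resize(cv2.imread("pics/w5.png"),(230,130),interpolation=cv2.INTER_AREA)
a=eyes.camera("wrist"); np.save("w6.npy",a)
for u in (262,290):
    print(u,"old",w5[25:54,u-170,2].tolist()); print(u,"new",a[25:54,u,2].tolist())
# scale tick marks at rail: old/new, column ~340 dark minima
print("tick",w5[0:130:1,340-170,2].tolist()); print("tick",a[0:130,340,2].tolist())
```

```text
262 old [84, 80, 82, 84, 85, 83, 84, 82, 84, 84, 85, 83, 89, 97, 95, 83, 70, 64, 62, 66, 94, 170, 233, 246, 244, 243, 241, 240, 239]
262 new [82, 85, 83, 84, 84, 86, 81, 87, 85, 86, 85, 84, 88, 86, 84, 86, 89, 86, 88, 84, 107, 178, 237, 246, 245, 244, 242, 241, 241]
290 old [91, 89, 91, 91, 92, 91, 92, 92, 93, 95, 95, 96, 94, 90, 82, 76, 76, 79, 82, 87, 104, 163, 227, 242, 241, 236, 209, 142, 107]
290 new [88, 90, 94, 94, 92, 93, 94, 96, 94, 95, 94, 99, 98, 100, 98, 99, 103, 99, 101, 104, 115, 168, 230, 242, 241, 237, 213, 143, 102]
tick [100, 90, 58, 37, 47, 77, 98, 103, 104, 101, 103, 103, 104, 104, 104, 104, 105, 103, 104, 104, 104, 102, 103, 106, 106, 103, 104, 104, 106, 106, 106, 109, 106, 107, 108, 109, 108, 107, 108, 110, 108, 109, 110, 108, 109, 108, 109, 112, 112, 111, 114, 113, 116, 115, 114, 113, 100, 76, 62, 75, 99, 111, 114, 116, 140, 188, 221, 228, 227, 227, 226, 227, 228, 227, 227, 226, 226, 227, 227, 227, 226, 226, 227, 226, 225, 225, 224, 226, 226, 227, 226, 227, 227, 228, 227, 226, 226, 228, 228, 228, 228, 228, 229, 229, 228, 228, 228, 228, 218, 172, 113, 113, 175, 217, 227, 228, 229, 228, 230, 229, 228, 229, 229, 230, 229, 229, 229, 228, 229, 228]
tick [103, 102, 101, 106, 104, 101, 105, 102, 103, 95, 73, 43, 46, 69, 95, 105, 104, 106, 105, 103, 103, 106, 104, 104, 103, 104, 106, 105, 104, 105, 107, 105, 108, 106, 108, 107, 109, 105, 107, 110, 110, 110, 109, 109, 110, 109, 108, 111, 111, 113, 111, 108, 110, 111, 112, 112, 116, 112, 113, 113, 114, 116, 115, 114, 101, 80, 59, 71, 97, 115, 117, 119, 149, 207, 226, 227, 228, 229, 228, 228, 227, 228, 225, 227, 228, 227, 228, 226, 227, 226, 226, 227, 226, 228, 228, 227, 227, 228, 227, 229, 228, 230, 228, 229, 230, 229, 229, 229, 229, 229, 229, 230, 229, 228, 228, 228, 213, 148, 95, 134, 210, 228, 228, 229, 229, 229, 229, 229, 231, 230]
```

Geometry from the ticks and the screw edge puts the hard face at a TCP y of about 19.5. I'm at 19.1, so contact is close and I'll take smaller steps.

play_rows(rows=[[[20, 0, -0.4, 0, 0, 0, 0], [20, 0, 0, 0, 0, 0, 0]]])

```text
clock: 15.88
eef_pos: [0.5245, -0.0153, 0.039]
orientation: [0.999, -0.048, -0.0, 0.0]
wrist_force: [-2.1, -2.4, -2.6]
finger_gap: 0.0292
```

play_rows(rows=[[[20, 0, -0.3, 0, 0, 0, 0], [20, 0, 0, 0, 0, 0, 0]]])

```text
clock: 16.05
eef_pos: [0.5245, -0.0151, 0.0391]
orientation: [0.999, -0.048, 0.0, 0.0]
wrist_force: [-2.9, -3.4, -2.3]
finger_gap: 0.029
```

play_rows(rows=[[[20, 0, -0.3, 0, 0, 0, 0], [20, 0, 0, 0, 0, 0, 0]]])

```text
clock: 16.22
eef_pos: [0.5245, -0.0151, 0.0391]
orientation: [0.999, -0.048, -0.0, 0.0]
wrist_force: [-3.2, -3.8, -4.0]
finger_gap: 0.0292
```

Contact: the position stalled at y -0.0151 and the force is rising. I'll press a little firmer.

play_rows(rows=[[[20, 0, -0.4, 0, 0, 0, 0], [20, 0, 0, 0, 0, 0, 0]]])

```text
clock: 16.38
eef_pos: [0.5245, -0.0151, 0.039]
orientation: [0.999, -0.048, -0.0, 0.0]
wrist_force: [-2.5, -5.7, -2.8]
finger_gap: 0.0296
```

play_rows(rows=[[[20, 0, -0.3, 0, 0, 0, 0], [20, 0, 0, 0, 0, 0, 0]]])

```text
clock: 16.55
eef_pos: [0.5245, -0.0151, 0.0391]
orientation: [0.999, -0.049, -0.0, 0.001]
wrist_force: [-2.3, -6.7, -1.8]
finger_gap: 0.0295
```

play_rows(rows=[[[20, 0, 0, 0.5, 0, 0, 0], [20, 0, 0, 0, 0, 0, 0]]])

```text
clock: 16.72
eef_pos: [0.5245, -0.0151, 0.0386]
orientation: [0.999, -0.049, -0.0, 0.001]
wrist_force: [-3.1, -6.6, -1.4]
finger_gap: 0.0292
```

play_rows(rows=[[[20, 0, 0, 0.5, 0, 0, 0], [20, 0, 0, 0, 0, 0, 0]]])

```text
clock: 16.88
eef_pos: [0.5245, -0.0151, 0.0383]
orientation: [0.999, -0.049, -0.0, 0.001]
wrist_force: [-4.6, -6.8, 0.4]
finger_gap: 0.029
```

play_rows(rows=[[[20, 0, 0, 0.4, 0, 0, 0], [20, 0, 0, 0, 0, 0, 0]]])

```text
clock: 17.05
eef_pos: [0.5244, -0.0151, 0.0381]
orientation: [0.999, -0.049, 0.0, 0.001]
wrist_force: [-4.1, -6.1, 3.2]
finger_gap: 0.0292
```

play_rows(rows=[[[20, 0, -0.4, 0, 0, 0, 0], [20, 0, 0, 0, 0, 0, 0], [20, 0, 0, 0, 0, 0, 0]]])

```text
clock: 17.3
eef_pos: [0.5245, -0.0151, 0.0381]
orientation: [0.999, -0.049, -0.0, 0.001]
wrist_force: [-4.2, -7.8, 4.4]
finger_gap: 0.0293
```

play_rows(rows=[[[60, 0, 0, 0, 0, 0, 0], [60, 0, 0, 0, 0, 0, 0], [60, 0, 0, 0, 0, 0, 0], [60, 0, 0, 0, 0, 0, 0], [60, 0, 0, -15, 0, 0, 0], [60, 0, 0, -35, 0, 0, 0], [60, 0, 0, -35, 0, 0, 0], [60, 0, 0, -20, 0, 0, 0]]])

```text
clock: 17.97
eef_pos: [0.5256, -0.0129, 0.1456]
orientation: [0.999, -0.048, 0.001, -0.0]
wrist_force: [0.9, -0.2, 0.2]
finger_gap: 0.0601
```

Run:
```python
from h import *
st(); tgt(-14,-95,140,-90)
a=eyes.camera("wrist"); np.save("T7.npy",wT()); cv2.imwrite("pics/w7.png",a)
```

```text
t 17.97 fence TCP [-12.5  22.  145.6] yaw 0.08 F [ 0.89 -0.15  0.2 ] gap 60.1
turn rv(tool) [-2.9000e-03 -1.3000e-03  1.5723e+00] shift after turn mm [117.    1.5   5.6]
```

View pics/w7.png

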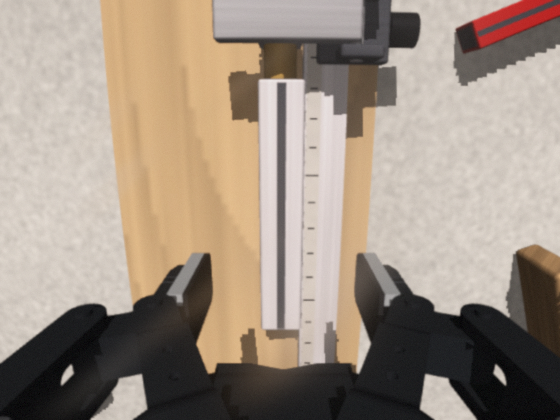

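Wrist view w7: the bar lies parallel to and touching the rail, its end at (281,80) against the screw under the lowered flag. I'll confirm it is seated with a gentle push on its -y end using shut fingers.

play_rows(rows=[[[0, -0.5, 30, 0, 0, 0, 0], [0, -0.5, 30, 0, 0, 0, 0], [0, -0.5, 30, 0, 0, 0, 0], [0, 0, 32, 0, 0, 0, 0], [0, 0, 0, 36, 0, 0, 0], [0, 0, 0, 36, 0, 0, 0], [0, 0, 0, 36, 0, 0, 0], [0, 0, 0, 0, 0, 0, 0]]])

```text
clock: 18.68
eef_pos: [0.509, -0.1342, 0.0295]
orientation: [0.999, -0.048, -0.003, -0.001]
wrist_force: [-0.0, -0.0, 0.0]
finger_gap: 0.0002
```

play_rows(rows=[[[0, 0, -8, 0, 0, 0, 0], [0, 0, -6, 0, 0, 0, 0], [0, 0, 0, 0, 0, 0, 0], [0, 0, 0, 0, 0, 0, 0]]])

```text
clock: 19.02
eef_pos: [0.514, -0.1202, 0.0366]
orientation: [0.999, -0.047, 0.002, 0.0]
wrist_force: [1.0, -0.1, 0.5]
finger_gap: -0.0
```

Run:
```python
from h import *
st()
```

```text
t 19.02 fence TCP [-13.7 -86.   36.6] yaw 0.13 F [ 1.02 -0.03  0.55] gap -0.0
```

play_rows(rows=[[[0, 0, -1.5, 0, 0, 0, 0], [0, 0, -1.5, 0, 0, 0, 0], [0, 0, 0, 0, 0, 0, 0]]])

```text
clock: 19.27
eef_pos: [0.5134, -0.1183, 0.0355]
orientation: [0.999, -0.048, 0.001, 0.0]
wrist_force: [0.0, -0.7, 0.4]
finger_gap: 0.0
```

play_rows(rows=[[[0, 0, -0.6, 0, 0, 0, 0], [0, 0, 0, 0, 0, 0, 0]]])

```text
clock: 19.43
eef_pos: [0.5132, -0.1183, 0.035]
orientation: [0.999, -0.049, 0.0, 0.0]
wrist_force: [1.7, -4.3, 2.7]
finger_gap: 0.0002
```

play_rows(rows=[[[0, 0, -0.6, 0, 0, 0, 0], [0, 0, 0, 0, 0, 0, 0]]])

```text
clock: 19.6
eef_pos: [0.5132, -0.1183, 0.0349]
orientation: [0.999, -0.049, 0.0, 0.001]
wrist_force: [1.5, -5.7, 5.6]
finger_gap: -0.0001
```

play_rows(rows=[[[0, 0, -0.6, 0, 0, 0, 0], [0, 0, 0, 0, 0, 0, 0]]])

```text
clock: 19.77
eef_pos: [0.5131, -0.1182, 0.0349]
orientation: [0.999, -0.049, -0.0, 0.001]
wrist_force: [-0.1, -8.4, 4.9]
finger_gap: 0.0
```

The bar is hard against the stop and does not move at 8.4 N. I'll back off and lift clear.

play_rows(rows=[[[0, 0, 4, 0, 0, 0, 0], [0, 0, 15, 0, 0, 0, 0], [0, 0, 0, -35, 0, 0, 0], [0, 0, 0, -35, 0, 0, 0], [0, 0, 0, -35, 0, 0, 0], [0, 0, -40, -35, 0, 0, 0], [0, 0, -40, 0, 0, 0, 0], [0, 0, 0, 0, 0, 0, 0]]])

```text
clock: 20.43
eef_pos: [0.5201, -0.0564, 0.1693]
orientation: [0.999, -0.044, 0.003, -0.002]
wrist_force: [0.2, 0.6, -0.1]
finger_gap: 0.0002
```

Run:
```python
from h import *
st(); a=eyes.camera("wrist")
b=cv2.resize(eyes.camera("scene")[185:275,190:350],(560,315),interpolation=cv2.INTER_CUBIC)
cv2.imwrite("pics/w8.png",np.vstack([a[:280],b]))
```

```text
t 20.43 fence TCP [-13.8 -21.8 169.3] yaw 0.47 F [ 0.17  0.66 -0.07] gap 0.2
```

View pics/w8.png

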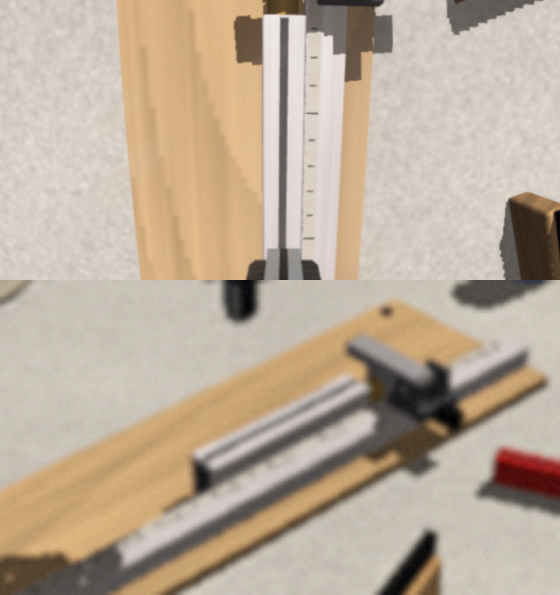

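Both views show the flag down, the bar along the rail and its end on the screw. Before handing in I'll check numerically that the carriage has not shifted.

Run:
```python
from h import *
S=lambda P:proj(pl(F,np.array([P])/1e3),"scene")[0]
print("px per 10mm of y:",S((50,149,50))-S((50,139,50)), "knob approx",S((60,139,50)))
for n in("scene","side"):
    o=cv2.imread(f"pics/{n}0.png"); a=eyes.camera(n)
    for P in [(60,139,50),(54,139,45)]:
        u,v=proj(pl(F,np.array([P])/1e3),n)[0].round().astype(int)
        t=o[v-4:v+6,u-5:u+6]; k=8; t=cv2.resize(t,None,fx=k,fy=k,interpolation=cv2.INTER_CUBIC); w=cv2.resize(a[v-10:v+12,u-11:u+12],None,fx=k,fy=k,interpolation=cv2.INTER_CUBIC)
        m=cv2.matchTemplate(w,t,cv2.TM_CCOEFF_NORMED); _,s,_,l=cv2.minMaxLoc(m); print(n,s,(np.array(l)/k-6))
```

```text
px per 10mm of y: [ 2.27319963 -1.23475131] knob approx [317.01601428 219.44123731]
scene 0.995072603225708 [0. 0.]
scene 0.9898788332939148 [0. 0.]
side 0.9914121031761169 [ 0.    -0.125]
side 0.9423922896385193 [0. 0.]
```

The carriage has not moved: it matches the starting pictures to within about 0.1 px (under 1 mm). Handing in.

```bash
python3 -c "
from plant import close_job; print(close_job())"
```

```text
the job is handed in; nothing more can be done
None
```

I flipped the flag down first, then set the bar along the fence, pressed it home on the stop and handed the job in at about 20.5 s of the 72 s allowed.

- **Flag:** I swung it down from behind until it was hard on its end stop. The tool stood at 64.5 mm under 38 N, against an expected arm top of 65 mm. That push was harder than needed, but it was straight down rather than along the rail.
- **Bar:** I gripped it, squared it and held it lightly against the rail while moving it along. I carried most of its weight on the way, so it slid very lightly and may have been lifted about 1 mm. The stop was felt as a hard stall, and I pressed with up to 7.8 N at the wrist. After letting go, I pushed its far end with shut fingers at 8.4 N and it did not move.
- **Last checks:** In the pictures the bar lies along the rail with its end on the screw. The clamp matches its starting position to about 0.1 pixel, which is well under 1 mm. The robot touched nothing at the end. I saw no sign of the jar, squeegee or tape roll being touched, though I did not check each one.
- **What disagreed or is inferred:** The first camera estimate put the screw's face about 5 mm short of where it was felt; I put this down to measuring error, since the clamp did not move. That the plunger is flush is inferred from the hard stall, because the pin is hidden from view.

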